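# Start the dish dryer on programme four

### The arm

A 6-joint arm with a two-finger parallel gripper is mounted at the origin on the work surface. World frame = base frame: x ahead of the robot, y to its left, z up, the work surface at z = 0. Lengths are in mm, angles in degrees, forces in N, time in s.
With the tool pointing down it reaches from about 300 to 850 mm from the base axis. Payload 4.2 kg.
Tool frame: the origin (TCP) lies at the very end of the fingers, on their centre line; the grasp point (between the pads) lies 19 mm behind it; z points along the fingers, y is the line along which they close (so a half turn about z gives the same grasp; the last joint's range is limited). The gripper opens to 91 mm and grips with 3 to 60 N. Pads are 32 mm wide; open, the fingers measure 118 mm over their backs; the gripper's body (76 mm by 178 mm) begins 60 mm behind the grasp point.
Start: joints at [69.786, 18.312, 89.639, -0, 72.044, -1.146], TCP at [187.85, 543.466, 213.976] pointing down, gripper open.
Joint ranges: [-177.97, 177.97], [-48.28, 115.42], [12.27, 149.76], [-77.06, 257.06], [2.81, 150.46], [-146.56, 146.56]. Speed limits (degrees/s): [147.25, 147.25, 180, 180, 180, 180].

### API

Orientations are given as [roll, pitch, yaw] about the fixed x, y, z axes, in that order (R = Rz(yaw) Ry(pitch) Rx(roll)).
In Python, from workcell import * gives the robot as it stands.
- The arm moves only by the tool move_arm, never from a script. Its argument "motion" is a list of rows, each a list of 3 entries, a list of its own where there are three numbers: the finger opening in mm, from 0 to 91.2, then the shift along the world's x, y, z in units of 25 mm (1.0 is 25 mm), then the turn, a rotation vector about the world's x, y, z in units of 4 degrees (1.0 is 4 degrees). In form: [[grip, [x, y, z], [ax, ay, az]], ...]. A call has 1 to 20 rows; each row shifts and turns the commanded pose from where the row before left it; what a row does not reach is not made up. A row lasts 1/12 s, in which the tool goes at most 41.7 mm and 7.16 degrees, less where a joint would pass 70% of its speed; a pose out of reach is approached as far as the arm can. A call with a number of a shift or a turn outside -1 to 1 is refused whole. A call with a gripper value outside its range is refused whole. The fingers move at their own pace and stop on an object; "grip_force" is the grip in N (left out, the last holds). Time passes only in rows, so rows that do not move let the fingers close. It gives the time, the measured TCP pose, the force, the opening and the grip force at its end, in the units of the state.
- state(): the state, without advancing time (a new reading comes with each control period).
- grab_frame(name): name is "scene" or "side" or "wrist"; returns the picture (400x640x3 uint8, blue, green, red); there is no depth.
- camera_info(name): a dict with "fx", "fy", "cx", "cy" (pixels), "rvec" (rotation vector, rad) and "tvec" (3), from world to camera coordinates, as OpenCV has them. Camera axes: x right, y down, z forward; pixel columns grow to the right and rows downward; lengths in mm; the calibration is good to about 2 mm. The wrist camera is an equidistant fisheye: a pixel r from the principal point sees the ray r / f radians off the axis. A picture is of the moment at which its call begins: read the wrist's pose just before it. camera_info takes no time and is no camera call; for the wrist camera it gives the pose at the moment of the call.
- job_done(): hands the job in; it is judged then, once.
The state is a dict: "time_s": time; "qpos": joint angles; "qvel": joint speeds; "effort": joint torques, N m; "ee_pos": TCP position; "ee_rot": TCP orientation; "force": force on the tool from outside, world axes, zero at the start; "torque": the same for the moment, N m; "gripper_width": finger opening in mm; "gripper_force": force on a finger pad.
Only numpy, scipy, OpenCV 4.12 (cv2) and the standard library are available. Lean on these libraries where they do the work, as an engineer would, in place of code of your own. Each camera call takes 0.05 s, during which the arm holds its last target. There are 200 camera calls.

### The job

Get the dish dryer going: push its cutlery drawer fully shut and, with a fingertip against the side of the selector's bar, turn the selector clockwise click by click to the fourth click after off. Only when both are done, press the start button right down and let it go. Nothing is to be gripped or picked up: do not pinch the selector, and leave the cutlery in its drawer and the bottle, bowl, mug, tumbler and soap where they stand.

Things in the scene. Friction and masses are not known exactly. Their poses are not given: they have to be found in the camera images.
- dryer: white dish dryer, fixed: housing 280 mm deep (its x), 520 wide (y), 85 high. Origin: centre of its underside; x points away from its front, y to the left seen from the front, z up. Left half: wire rack with plates up to 285 mm high, set back 75 mm from the front, drawer below. Right half: flat control pod with selector (nearer the rack) and start button, 55 mm behind the front edge, 90 apart
- drawer (a joint): how far the cutlery drawer stands out of the housing, along the dryer's -x (m): 0 is fully shut against a stop; it starts 0.06 to 0.095 out. It slides with 1 to 2 N of friction and stays where it is left
- drawer_pull (a point): middle of the front edge of the drawer's finger lip, moves with the drawer. The lip is a ledge 150 mm wide (dryer's y), 10 thick, its mid-height 60 mm above the counter, projecting 20 mm from the drawer's upright front face (252 mm wide, 8 to 70 mm above the counter)
- dial (a joint): selector angle (rad), growing clockwise from above. 0 = off: pointer along the dryer's +y (to the rack), at a small white ring. Then six positions every 30 deg (0.524 rad) at white ticks growing longer; the fourth, wanted, is 2.094. A spring ball snaps it to the nearest position; about 0.09 N m (4 N at the bar's end) pushes it on. Stops just past off and sixth. Starts at off, first or second
- dial_axis (a point): on the selector's vertical axis, at the top of its bar, 113 mm above the counter; x points along the bar to the pointer end. Black skirt 54 mm across, its top 94 mm above the counter; on it an upright bar across the axis, 9 mm thick, 19 high, reaching 27 mm from the axis both ways (last 9 mm of the pointer end 6 thick, white line on top). A round boss 26 mm across, 10 high, is round its middle
- dial_tip (a point): pointer end of the selector's bar, at its top, 27 mm from the axis; turns with the selector
- start (a joint): travel of the start button (m): 0 is released, 0.006 is fully down; counts as pressed from 0.0045 on; spring return, about 5 N when fully down
- start_top (a point): centre of the start button's top: a round white push button 28 mm across in a round grey collar 44 mm across, pressed straight down; released, its top is 107 mm above the counter and 10 mm above the collar
- bottle: green glass bottle with metal cap, 68 mm across, 210 mm high, in front of the dryer's right end; origin at the centre of its underside. Leave alone
- bowl: white enamel bowl, 140 mm across, 60 mm high, right of the dryer; origin under its centre. Leave alone
- mug: white mug, 78 mm across, 90 mm high, handle to the right, in front of the control pod; origin under its centre. Leave alone
- tumbler: glass tumbler, 72 mm across, 110 mm high, left of the dryer; origin under its centre. Leave alone
- soap: white pump soap dispenser, 62 mm across, 183 mm high, left of the open drawer and nearer the front; origin under its centre. Leave alone
- fork_a: steel fork lying in the right compartment of the drawer, 170 mm long, tines to the front; origin under the middle of its length. Stays in the drawer
- fork_b: steel fork lying in the middle compartment of the drawer, 170 mm long. Stays in the drawer
- spoon: steel spoon lying in the left compartment of the drawer, 160 mm long. Stays in the drawer

How it is judged (in metres and radians):
On the way, in this order (a step that is already met when the one before it is completed fails the run):
1. the drawer is fully shut and the selector rests at the fourth click (value of joint drawer below 0.006 m and value of joint dial between 1.974 and 2.214 rad and velocity of joint dial between -0.2 and 0.2 rad/s), for 0.3 s.
2. the start button is pressed right down (value of joint start above 0.0045 m), for 0.05 s.
At the end, for the whole second after the job is handed in: the drawer is within 6 mm of shut, the selector rests within 0.12 rad (7 degrees) of the fourth click after off, the start button has been pressed and is released (value of joint drawer below 0.006 m and value of joint dial between 1.974 and 2.214 rad and value of joint start below 0.0015 m and velocity of joint dial between -0.1 and 0.1 rad/s); the robot touches nothing.
It fails at once if start was pressed while the drawer was open or the selector stood elsewhere than at the fourth click (value of joint start above 0.003 m and not (value of joint drawer below 0.01 m and value of joint dial between 1.914 and 2.274 rad)).
It fails at once if the selector's bar was pinched between the fingers instead of being pushed round (contact force between the fingers and dial above 1 N and y of the grasp point in the frame of dial_axis between -0.006 and 0.006 m and x of the grasp point in the frame of dial_axis between -0.04 and 0.04 m).
It fails at once if cutlery was lifted out of the drawer (height (world z) of any of fork_a, fork_b, spoon above 0.08 m).
It fails at once if a bottle, bowl, mug, tumbler or soap dispenser was moved or lifted (distance of any of bottle, bowl, mug, tumbler, soap from where it was at the start of the episode above 0.03 m).
It also fails if it takes over 64 s, if anything falls off the work surface, if the arm or the gripper's body presses on something with over 40 N, if the wrist force passes 120 N, or if a joint passes its speed limit or range.

## Working session

There is one attempt and no reset: what is moved stays moved. The work goes in short steps, Python scripts to look and compute and a tool call to move; the robot and the scene stay as the last step left them, time stands still between calls to the robot, and variables do not carry over. Pictures are saved under pics/ and viewed, at most 10 in all, crops included, and the job is handed in when it is done.

Besides the shell and the picture viewer there is one more tool, called after "Call:" as name(argument=value, ...), one argument or row to a line, values as JSON. move_arm: Moves the arm, as the interface text tells. Shifts and turns lie within -1 to 1; 1 stands for 25 mm of shift or 4 degrees of turn. Its arguments: {"type":"object","properties":{"motion":{"type":"array","items":{"type":"array"}},"grip_force":{"type":"number"}},"required":["motion"]}

```bash
mkdir -p pics; ls; python3 - <<'E'
from workcell import *
import cv2
s=state(); print(s)
for n in("scene","side","wrist"):
    print(n,camera_info(n)); cv2.imwrite(f"pics/{n}0.png",grab_frame(n))
E
```

```text
pics
{'time_s': 0.0, 'qpos': array([ 6.97867671e+01,  1.83512916e+01,  8.97070483e+01, -1.01559496e-04,
        7.20442576e+01, -1.14757984e+00]), 'qvel': array([ 0.02689964, -0.00983185, -0.00361668,  0.02232716,  0.03723871,
        0.04003169]), 'effort': array([ 1.50058571e-03, -4.12455010e+01, -2.31970900e+01,  7.27571966e-02,
        4.56785469e-02, -1.65909582e-04]), 'ee_pos': array([187.6622369 , 542.96975613, 213.11944199]), 'ee_rot': array([-1.79897421e+02, -1.95825410e-03,  1.60934377e+02]), 'force': array([-0.53214048,  0.39729467,  0.04500646]), 'torque': array([ 0.01667083,  0.0085954 , -0.03246582]), 'gripper_force': 0.0, 'gripper_width': 91.1365808145718}
scene {'fx': 492.882747824353, 'fy': 492.882747824353, 'cx': 319.82596837461915, 'cy': 199.49329667515602, 'rvec': array([ 1.66863577,  1.84803779, -0.82089826]), 'tvec': array([ -21.34186438, -324.65334625, 1700.20939019])}
side {'fx': 401.63409029046784, 'fy': 401.63409029046784, 'cx': 322.46194212301486, 'cy': 194.30133142285106, 'rvec': array([ 0.33052553, -2.85025581,  1.08876276]), 'tvec': array([ 571.13569398,   88.74709616, 1128.47490317])}
wrist {'fx': 309.70691628693146, 'fy': 309.70691628693146, 'cx': 322.1961030656971, 'cy': 196.27831540052796, 'rvec': array([-2.3539095 , -1.67699916, -0.24708393]), 'tvec': array([-572.92359315,  -32.53742617,  393.1096162 ])}
```

View pics/scene0.png

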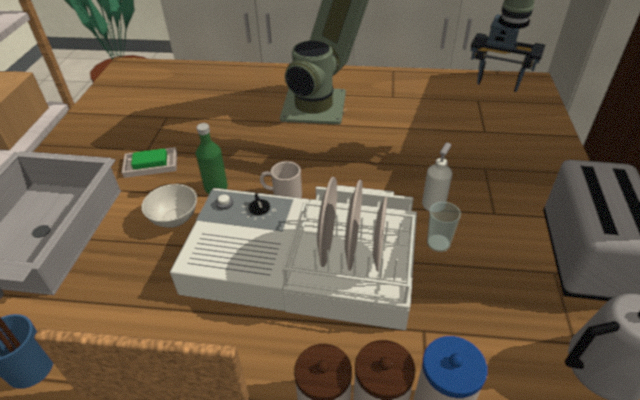

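View pics/side0.png

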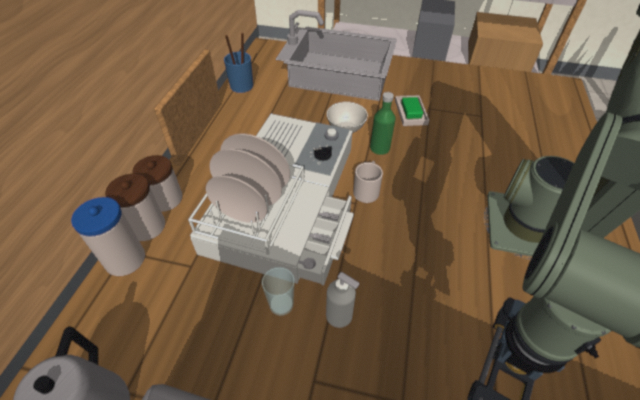

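View pics/wrist0.png

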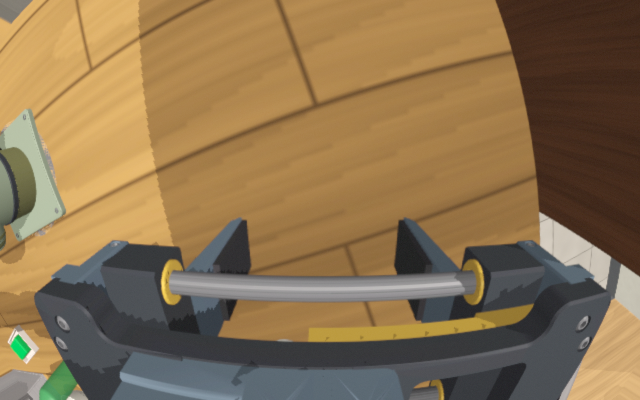

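The scene camera looks back toward the robot: start button at about (224,200), selector (259,205), drawer lip near (355,195). In the side view, the selector is at (322,153) and the open drawer runs from (310,260) to (345,210). I'll zoom in on both.

```bash
cat > h.py <<'E'
from workcell import *
import cv2, numpy as np
def cam(n):
    c=camera_info(n); R=cv2.Rodrigues(np.array(c["rvec"]))[0]; t=np.array(c["tvec"])
    return np.array([[c["fx"],0,c["cx"]],[0,c["fy"],c["cy"]],[0,0,1]]),R,t,c
def ray(n,p):
    K,R,t,c=cam(n)
    if n=="wrist":
        d=np.array([p[0]-c["cx"],p[1]-c["cy"]]); r=np.hypot(*d); a=r/c["fx"]
        v=np.r_[d/max(r,1e-9)*np.sin(a),np.cos(a)]
    else: v=np.linalg.inv(K)@np.array([p[0],p[1],1.])
    return -R.T@t, R.T@v
def onz(n,p,z):
    o,v=ray(n,p); return o+v*(z-o[2])/v[2]
def proj(n,P):
    K,R,t,c=cam(n); q=R@np.array(P,float)+t
    if n=="wrist":
        a=np.arctan2(np.hypot(q[0],q[1]),q[2]); return np.array([c["cx"],c["cy"]])+c["fx"]*a*q[:2]/np.hypot(q[0],q[1])
    q=K@q; return q[:2]/q[2]
E
python3 - <<'E'
from h import *
np.set_printoptions(precision=1,suppress=True)
for n,px in dict(scene=[((224,198),107),((259,200),113)],side=[((332,131),107),((322,153),113)]).items():
    for p,z in px: print(n,p,onz(n,p,z))
a=cv2.imread("pics/scene0.png")[155:315,170:430]; b=cv2.imread("pics/side0.png")[90:290,180:420]
a=cv2.resize(a,(780,480),interpolation=cv2.INTER_CUBIC)
cv2.imwrite("pics/a.png",a); cv2.imwrite("pics/b.png",cv2.resize(b,(720,600),interpolation=cv2.INTER_CUBIC))
E
```

```text
scene (224, 198) [ 597.4 -145.9  107. ]
scene (259, 200) [603.1 -56.6 113. ]
side (332, 131) [ 591.9 -149.6  107. ]
side (322, 153) [597.7 -39.  113. ]
```

View pics/a.png

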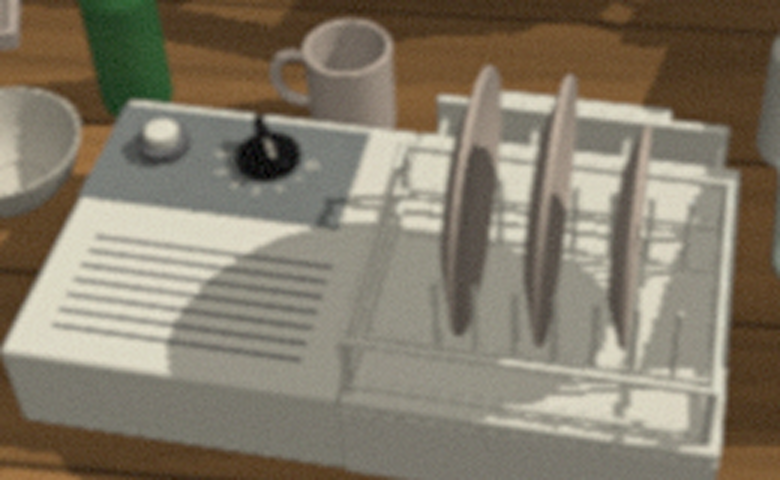

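View pics/b.png

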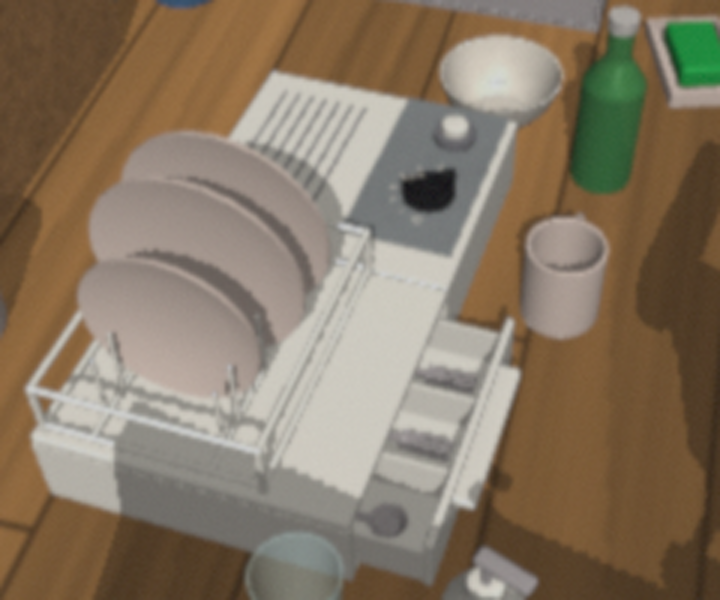

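Zoomed in: the selector bar points roughly back, with its white line at crop (268,148) on the near side, so it's at the first or second click. The mug stands in front of the pod and the soap left of the drawer. Next I'll compute the geometry.

```bash
python3 - <<'E'
from h import *
np.set_printoptions(precision=1,suppress=True)
S=lambda x,y:(170+x/3-.33,155+y/3-.33); D=lambda x,y:(180+x/3-.33,90+y/3-.33)
for l,n,p,z in [("FR","scene",S(130,101),85),("BR","scene",S(5,350),85),("BL","scene",S(718,452),85),("btn","scene",S(161,128),107),("skirt","scene",S(267,160),94),
 ("lipL","scene",S(440,97),65),("tickoff","scene",S(315,163),86),
 ("FR","side",D(515,125),85),("BR","side",D(275,72),85),("btn","side",D(457,123),107),("skirt","side",D(429,192),94),
 ("lip front right","side",D(518,370),65),("lip front left","side",D(468,503),65),("drawer front top right","side",D(511,320),70),("drawer front top left","side",D(440,520),70),
 ("housing FL","side",D(352,545),85),
 ("mug","side",D(567,240),90),("mug","scene",S(348,45),90),("bottlecap","side",D(624,20),210),("bottlecap","scene",(203,129),210),("soaptop","side",(348,281),183),("soaptop","scene",(446,148),183),("tumbler","side",(279,276),110),("tumbler","scene",(444,212),110)]:
    print(l,n,onz(n,p,z))
s=state(); print(s["ee_pos"]); _,R,t,c=cam("wrist"); print("wristcam",-R.T@t, R)
E
```

```text
FR scene [ 541.4 -192.9   85. ]
BR scene [ 814.4 -211.1   85. ]
BL scene [853.5 300.4  85. ]
btn scene [ 595.2 -148.2  107. ]
skirt scene [611.5 -57.8  94. ]
lipL scene [491.   68.7  65. ]
tickoff scene [603.4 -20.4  86. ]
FR side [ 537.4 -188.8   85. ]
BR side [ 809.7 -215.8   85. ]
btn side [ 592.2 -151.1  107. ]
skirt side [599.7 -56.9  94. ]
lip front right side [477.2 120.5  65. ]
lip front left side [492.1 266.8  65. ]
drawer front top right side [493.5  68.   70. ]
drawer front top left side [510.1 290.8  70. ]
housing FL side [569.3 337.5  85. ]
mug side [458.1 -26.6  90. ]
mug scene [457.1 -16.7  90. ]
bottlecap side [ 442.7 -219.5  210. ]
bottlecap scene [ 458. -220.  210.]
soaptop side [445.1 391.  183. ]
soaptop scene [451.3 388.2 183. ]
tumbler side [600.  372.3 110. ]
tumbler scene [602.1 383.7 110. ]
[187.7 543.1 213.3]
wristcam [108.9 569.3 384.8] [[ 0.3  0.9 -0. ]
 [ 0.9 -0.3  0.3]
 [ 0.3 -0.1 -1. ]]
```

Dryer yaw is about -4.6°, the dial axis about (602,-59), the button (594,-149) and the lip middle (485,194). These fit the given sizes. The drawer goes first.

Call:
move_arm(
  motion=[
    [0,[0.48,-0.69,0],[0,0,-0.94]],
    [0,[0.48,-0.69,0],[0,0,-0.94]],
    [0,[0.48,-0.69,0],[0,0,-0.94]],
    [0,[0.48,-0.69,0],[0,0,-0.94]],
    [0,[0.48,-0.69,0],[0,0,-0.94]],
    [0,[0.48,-0.69,0],[0,0,-0.94]],
    [0,[0.48,-0.69,0],[0,0,-0.94]],
    [0,[0.48,-0.69,0],[0,0,-0.94]],
    [0,[0.48,-0.69,0],[0,0,-0.94]],
    [0,[0.48,-0.69,0],[0,0,-0.94]],
    [0,[0.48,-0.69,0],[0,0,-0.94]],
    [0,[0.48,-0.69,0],[0,0,-0.94]],
    [0,[0.48,-0.69,0],[0,0,-0.94]],
    [0,[0.48,-0.69,0],[0,0,-0.94]],
    [0,[0.48,-0.69,0],[0,0,-0.94]],
    [0,[0.48,-0.69,0],[0,0,-0.94]],
    [0,[0.48,-0.69,0],[0,0,-0.94]],
    [0,[0.48,-0.69,0],[0,0,-0.94]],
    [0,[0.48,-0.69,0],[0,0,-0.94]],
    [0,[0.48,-0.69,0],[0,0,-0.94]],
  ],
)

```text
time_s: 1.82
ee_pos: [428.1, 197.5, 213.8]
ee_rot: [-180.0, 0.0, 85.5]
force: [0.4, -0.2, 0.8]
gripper_width: 0.4
gripper_force: 0.0
```

```bash
python3 - <<'E'
from h import *
s=state(); print(s["ee_pos"],s["ee_rot"],s["gripper_width"])
cv2.imwrite("pics/w1.png",grab_frame("wrist"))
print(proj("wrist",[485,194,65]),proj("wrist",[602,-59,113]))
E
```

```text
[428.11790441 197.45539427 213.78720662] [-1.79981453e+02  1.09932883e-02  8.55451797e+01] 0.4138680277039104
[373.55480181 178.76546669] [462.09223543 361.31665577]
```

View pics/w1.png

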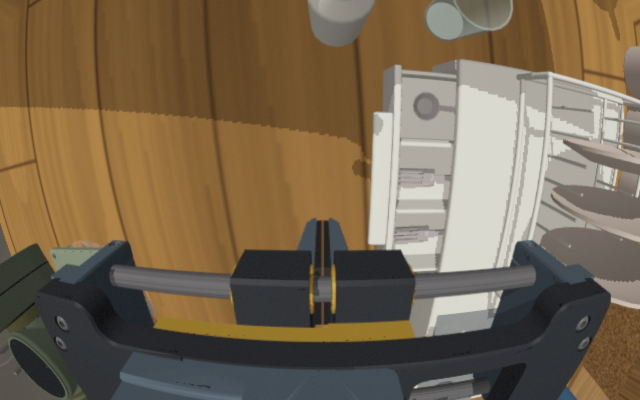

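The wrist view shows the lip's front edge at column 373, rows 112–244, which matches the prediction (373.5,179). The fingers are shut and in front of it. Descending, then pushing.

Call:
move_arm(
  motion=[
    [0,[0,0,-0.96],[0,0,0]],
    [0,[0,0,-0.96],[0,0,0]],
    [0,[0,0,-0.96],[0,0,0]],
    [0,[0,0,-0.96],[0,0,0]],
    [0,[0,0,-0.96],[0,0,0]],
    [0,[0,0,-0.96],[0,0,0]],
    [0,[0,0,-0.96],[0,0,0]],
    [0,[0.6,-0.05,0],[0,0,0]],
    [0,[0.6,-0.05,0],[0,0,0]],
    [0,[0.4,-0.03,0],[0,0,0]],
    [0,[0.3,-0.02,0],[0,0,0]],
    [0,[0.3,-0.02,0],[0,0,0]],
    [0,[0.3,-0.02,0],[0,0,0]],
    [0,[0.3,-0.02,0],[0,0,0]],
    [0,[0.3,-0.02,0],[0,0,0]],
    [0,[0.3,-0.02,0],[0,0,0]],
  ],
)

```text
time_s: 3.2
ee_pos: [513.2, 191.9, 46.0]
ee_rot: [-180.0, 0.0, 85.7]
force: [-3.3, -1.1, -0.5]
gripper_width: 0.5
gripper_force: 0.8
```

Call:
move_arm(
  motion=[
    [0,[0.2,-0.016,0],[0,0,0]],
    [0,[0.2,-0.016,0],[0,0,0]],
    [0,[0.2,-0.016,0],[0,0,0]],
    [0,[0.2,-0.016,0],[0,0,0]],
  ],
)

```text
time_s: 3.53
ee_pos: [533.2, 190.5, 46.1]
ee_rot: [180.0, 0.0, 85.7]
force: [-2.1, 0.3, -0.1]
gripper_width: 0.2
gripper_force: 0.7
```

Call:
move_arm(
  motion=[
    [0,[0.08,-0.006,0],[0,0,0]],
    [0,[0.08,-0.006,0],[0,0,0]],
    [0,[0.0,0,0],[0,0,0]],
  ],
)

```text
time_s: 3.78
ee_pos: [536.1, 190.4, 46.1]
ee_rot: [-179.9, 0.0, 85.7]
force: [-3.9, 0.4, 2.5]
gripper_width: 0.3
gripper_force: 2.1
```

Call:
move_arm(
  motion=[
    [0,[0.1,-0.006,0],[0,0,0]],
    [0,[0.1,-0.006,0],[0,0,0]],
    [0,[0.0,0,0],[0,0,0]],
  ],
)

```text
time_s: 4.03
ee_pos: [536.1, 190.4, 46.1]
ee_rot: [-179.3, 0.1, 85.7]
force: [-15.5, 3.5, 11.9]
gripper_width: 0.4
gripper_force: 8.3
```

Stopped at x=536.1 with 15 N, so the drawer is against its stop. Backing off and going to look at the selector from above.

Call:
move_arm(
  motion=[
    [0,[-0.9,0.07,0],[0,0,0]],
    [0,[-0.8,0.06,0],[0,0,0]],
    [0,[0,0,1],[0,0,0]],
    [0,[0,0,1],[0,0,0]],
    [0,[0,0,1],[0,0,0]],
    [0,[0,0,1],[0,0,0]],
    [0,[0,0,1],[0,0,0]],
    [0,[0,-0.5,1],[0,0,0]],
    [0,[0,-0.9,1],[0,0,0]],
    [0,[0.2,-1,0.4],[0,0,0]],
    [0,[0.2,-1,0],[0,0,0]],
    [0,[0.2,-1,0],[0,0,0]],
    [0,[0.2,-1,0],[0,0,0]],
    [0,[0.2,-1,0],[0,0,0]],
    [0,[0.2,-1,0],[0,0,0]],
    [0,[0.2,-1,0],[0,0,0]],
    [0,[0.2,-1,0],[0,0,0]],
    [0,[0.2,-1,0],[0,0,0]],
    [0,[0.2,-1,0],[0,0,0]],
    [0,[0,-1,0],[0,0,0]],
  ],
)

```text
time_s: 5.7
ee_pos: [550.8, -118.3, 231.2]
ee_rot: [179.8, 0.0, 85.7]
force: [0.7, -0.1, 0.0]
gripper_width: 0.7
gripper_force: 0.0
```

```bash
python3 - <<'E'
from h import *
np.set_printoptions(precision=1,suppress=True)
s=state(); print(s["ee_pos"],s["ee_rot"],s["force"])
f=grab_frame("wrist"); cv2.imwrite("pics/w2.png",f)
p=proj("wrist",[602,-59,100]).astype(int); print(p)
x0=max(p[0]-100,0);y0=max(p[1]-75,0); c=f[y0:y0+150,x0:x0+200]; print(x0,y0)
cv2.imwrite("pics/w2c.png",cv2.resize(c,(c.shape[1]*4,c.shape[0]*4),interpolation=cv2.INTER_CUBIC))
print(proj("wrist",[594.5,-149,107]))
E
```

```text
[ 550.8 -118.3  231.2] [179.8   0.   85.7] [ 0.7 -0.1  0. ]
[370 119]
270 44
[367.6 209.4]
```

View pics/w2c.png

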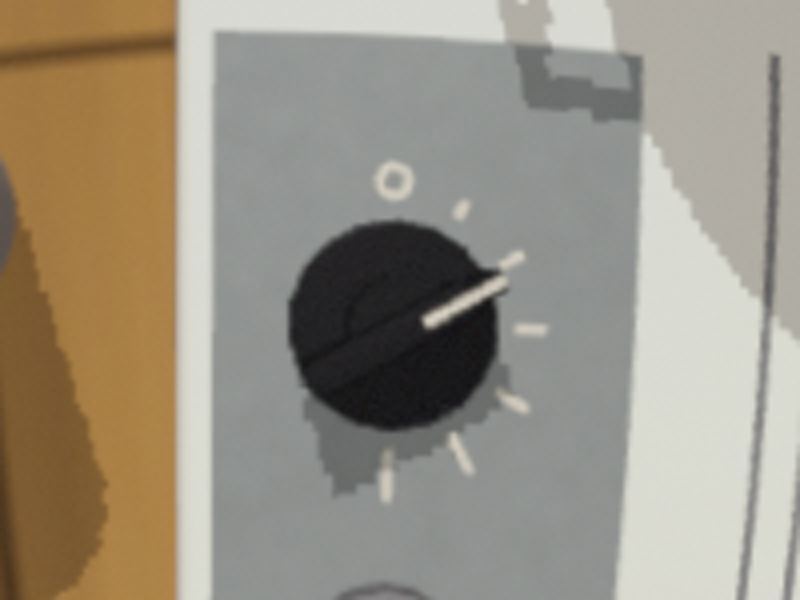

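The selector's pointer is at the second tick (crop (515,260)); the wanted tick is at (513,400). The skirt centre is at crop (394,325). Refining the axis and button.

```bash
python3 - <<'E'
from h import *
np.set_printoptions(precision=1,suppress=True)
f=cv2.imread("pics/w2.png"); u=lambda x,y:(270+x/4-.4,44+y/4-.4)
print("skirt",onz("wrist",u(394,325),94),[onz("wrist",u(*q),94)[:2] for q in((289,325),(498,325),(394,220),(394,431))])
print("tip",onz("wrist",u(505,285),113),"ring",onz("wrist",u(394,180),86),"6th",onz("wrist",u(387,478),86))
print("pod edge right", [onz("wrist",u(*q),85)[:2] for q in((178,30),(178,580))])
g=cv2.cvtColor(f[170:250,320:420],cv2.COLOR_BGR2HSV)
m=((g[...,2]>190)&(g[...,1]<40)).astype(np.uint8)
n,l,st,c=cv2.connectedComponentsWithStats(m)
for i in range(1,n):
    if st[i,4]>80: print(st[i],c[i]+[320,170],onz("wrist",c[i]+[320,170],107))
E
```

```text
skirt [600.5 -64.8  94. ] [array([574.3, -63.2]), array([627.1, -66.1]), array([602.1, -38.5]), array([599.1, -91.7])]
tip [624.9 -55.1 113. ] ring [604.  -28.2  86. ] 6th [ 597.9 -105.4   86. ]
pod edge right [array([552.6,  14. ]), array([ 541.1, -129.1])]
[  0   0   3  50 124] [320.8 192. ] [ 548.4 -126.9  107. ]
[ 35  32  25  24 475] [366.5 213.7] [ 593.3 -153.6  107. ]
```

Call:
move_arm(
  motion=[
    [0,[0.26,0.2,-0.8],[0,0,0]],
    [0,[0.26,0.2,-0.9],[0,0,0]],
    [0,[0.26,0.22,-0.9],[0,0,0]],
    [0,[0,0,-0.9],[0,0,0]],
    [0,[0,0,-0.9],[0,0,0]],
    [0,[0,0,-0.6],[0,0,0]],
    [0,[0,0,-0.13],[0,0,0]],
    [0,[0,0,0],[0,0,0]],
  ],
)

```text
time_s: 6.42
ee_pos: [568.7, -101.1, 101.9]
ee_rot: [-179.9, 0.0, 85.8]
force: [-0.5, 0.5, 0.8]
gripper_width: 0.6
gripper_force: 0.0
```

Call:
move_arm(
  motion=[
    [0,[0.01,0.12,0],[0,0,0]],
    [0,[0.01,0.12,0],[0,0,0]],
    [0,[0.01,0.12,0],[0,0,0]],
    [0,[0.01,0.12,0],[0,0,0]],
  ],
)

```text
time_s: 6.75
ee_pos: [570.5, -90.2, 104.0]
ee_rot: [179.9, 0.2, 85.8]
force: [-1.5, -8.6, 2.7]
gripper_width: 0.4
gripper_force: 4.7
```

Call:
move_arm(
  motion=[
    [0,[0.01,0.1,0],[0,0,0]],
    [0,[0.01,0.1,0],[0,0,0]],
    [0,[0.01,0.1,0],[0,0,0]],
    [0,[0,0,0],[0,0,0]],
  ],
)

```text
time_s: 7.08
ee_pos: [570.3, -88.4, 104.2]
ee_rot: [179.9, 0.8, 86.0]
force: [-3.8, -21.4, 3.3]
gripper_width: 0.6
gripper_force: 10.7
```

Call:
move_arm(
  motion=[
    [0,[0.01,0.1,0],[0,0,0]],
    [0,[0.01,0.1,0],[0,0,0]],
    [0,[0,0,0],[0,0,0]],
  ],
)

```text
time_s: 7.33
ee_pos: [570.4, -78.3, 103.5]
ee_rot: [-180.0, 0.1, 85.7]
force: [-3.7, -6.4, 3.5]
gripper_width: 0.1
gripper_force: 3.1
```

Call:
move_arm(
  motion=[
    [0,[0.01,0.08,0],[0,0,0]],
    [0,[0.0,0.0,0],[0,0,0]],
  ],
)

```text
time_s: 7.5
ee_pos: [570.4, -77.6, 103.6]
ee_rot: [-180.0, 0.4, 85.9]
force: [-4.0, -11.6, 3.1]
gripper_width: 0.4
gripper_force: 5.6
```

Call:
move_arm(
  motion=[
    [0,[0.0,0.06,0],[0,0,0]],
    [0,[0,0,0],[0,0,0]],
  ],
)

```text
time_s: 7.67
ee_pos: [570.4, -77.2, 103.6]
ee_rot: [-180.0, 0.5, 85.9]
force: [-4.0, -14.0, 3.9]
gripper_width: 0.8
gripper_force: 7.3
```

Call:
move_arm(
  motion=[
    [0,[0.0,0.06,0],[0,0,0]],
    [0,[0,0,0],[0,0,0]],
  ],
)

```text
time_s: 7.83
ee_pos: [570.4, -76.8, 103.7]
ee_rot: [-180.0, 0.6, 85.9]
force: [-3.8, -17.7, 3.6]
gripper_width: 0.3
gripper_force: 8.9
```

```bash
python3 - <<'E'
from h import *
f=grab_frame("wrist"); p=proj("wrist",[601,-63,104]); print(p)
x0=int(p[0])-80;y0=int(p[1])-60; cv2.imwrite("pics/w3c.png",cv2.resize(f[y0:y0+120,x0:x0+160],None,fx=4,fy=4,interpolation=cv2.INTER_CUBIC))
E
```

```text
[373.12619508 217.93165594]
```

View pics/w3c.png

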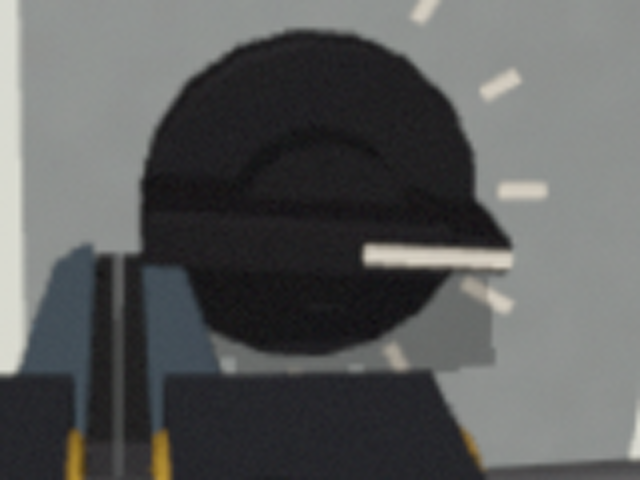

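The selector is now at the third click (bar about 93°), with the finger flush against its tail. I'll continue to the fourth.

Call:
move_arm(
  motion=[
    [0,[0.0,0.05,0],[0,0,0]],
    [0,[0,0.05,0],[0,0,0]],
    [0,[0,0,0],[0,0,0]],
  ],
)

```text
time_s: 8.13
ee_pos: [571.5, -69.4, 103.3]
ee_rot: [179.9, -0.0, 85.7]
force: [0.5, 0.8, 0.0]
gripper_width: 0.6
gripper_force: 0.0
```

Call:
move_arm(
  motion=[
    [0,[0.0,0.05,0],[0,0,0]],
    [0,[0,0,0],[0,0,0]],
    [0,[0,0,0],[0,0,0]],
  ],
)

```text
time_s: 8.38
ee_pos: [571.7, -67.5, 103.0]
ee_rot: [179.9, -0.0, 85.8]
force: [-0.5, -1.0, 1.2]
gripper_width: 0.1
gripper_force: 0.3
```

Call:
move_arm(
  motion=[
    [0,[0,-0.6,0],[0,0,0]],
    [0,[0,-0.6,0.6],[0,0,0]],
    [0,[0,-0.3,0.9],[0,0,0]],
    [0,[0.2,-0.9,0.6],[0,0,0]],
    [0,[0.3,-0.6,0],[0,0,0]],
    [0,[0.36,-0.46,0],[0,0,0]],
    [0,[0,0,0],[0,0,0]],
    [0,[0,0,0],[0,0,0]],
  ],
)

```text
time_s: 9.05
ee_pos: [592.7, -154.1, 154.8]
ee_rot: [-180.0, -0.1, 85.7]
force: [-0.5, 0.1, 0.3]
gripper_width: 0.5
gripper_force: 0.0
```

```bash
python3 - <<'E'
from h import *
np.set_printoptions(precision=1,suppress=True)
print(state()["ee_pos"])
f=grab_frame("wrist"); p=proj("wrist",[600.5,-63,104]); print(p, proj("wrist",[593.3,-153,107]))
x0=max(int(p[0])-100,0);y0=max(int(p[1])-60,0); print(x0,y0); cv2.imwrite("pics/w4.png",f); c=f[y0:y0+150,x0:x0+200]
cv2.imwrite("pics/w4c.png",cv2.resize(c,None,fx=4,fy=4,interpolation=cv2.INTER_CUBIC))
E
```

```text
[ 592.7 -154.1  154.8]
[325.4  91.8] [324.6 214.4]
225 31
```

View pics/w4c.png

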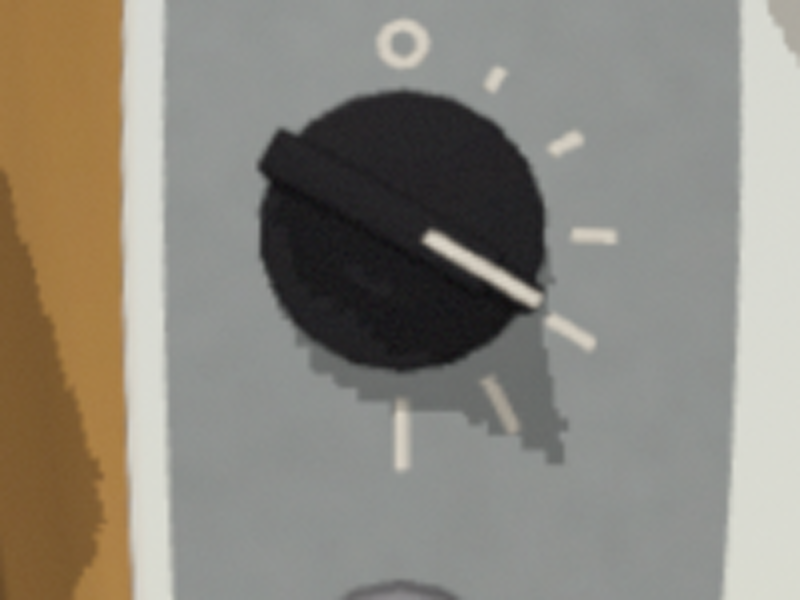

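The pointer lines up exactly with the fourth tick (570,332). I'll check the drawer in the side view before pressing.

```bash
python3 - <<'E'
from h import *
f=grab_frame("side")[140:290,220:400]; cv2.imwrite("pics/s2.png",cv2.resize(f,None,fx=4,fy=4,interpolation=cv2.INTER_CUBIC))
E
```

```text
(no output)
```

View pics/s2.png

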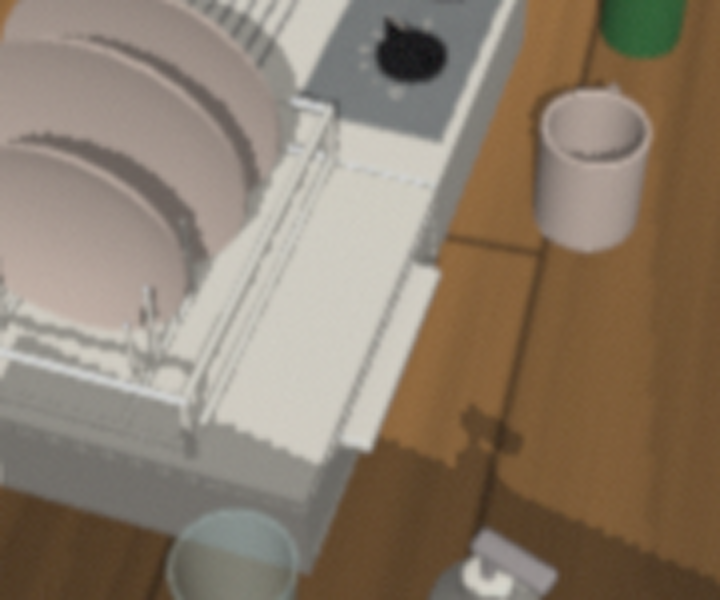

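The drawer front is flush with the housing, and the soap and mug are in place. Pressing start.

Call:
move_arm(
  motion=[
    [0,[0.02,0.02,-0.6],[0,0,0]],
    [0,[0,0,-0.7],[0,0,0]],
    [0,[0,0,-0.4],[0,0,0]],
    [0,[0,0,-0.2],[0,0,0]],
    [0,[0,0,-0.15],[0,0,0]],
    [0,[0,0,-0.1],[0,0,0]],
    [0,[0,0,0],[0,0,0]],
    [0,[0,0,0],[0,0,0]],
  ],
)

```text
time_s: 9.82
ee_pos: [593.3, -153.7, 102.3]
ee_rot: [180.0, -0.0, 85.7]
force: [-3.0, 1.9, 4.4]
gripper_width: 0.5
gripper_force: 2.1
```

Call:
move_arm(
  motion=[
    [0,[0,0,-0.08],[0,0,0]],
    [0,[0,0,-0.08],[0,0,0]],
    [0,[0,0,0],[0,0,0]],
    [0,[0,0,0],[0,0,0]],
  ],
)

```text
time_s: 10.15
ee_pos: [593.8, -154.0, 101.1]
ee_rot: [179.8, 0.0, 85.7]
force: [-6.9, 3.4, 18.0]
gripper_width: 0.1
gripper_force: 9.2
```

The button bottomed out: 18 N at z = 101.1, its fully-down height. Releasing by lifting straight up.

Call:
move_arm(
  motion=[
    [0,[0,0,0.4],[0,0,0]],
    [0,[0,0,0.8],[0,0,0]],
    [0,[0,0,1],[0,0,0]],
    [0,[0,0,1],[0,0,0]],
    [0,[0,0,1],[0,0,0]],
    [0,[0,0,0],[0,0,0]],
    [0,[0,0,0],[0,0,0]],
  ],
)

```text
time_s: 10.73
ee_pos: [594.9, -154.8, 204.2]
ee_rot: [179.7, 0.1, 85.7]
force: [-0.4, 0.4, -1.7]
gripper_width: 0.3
gripper_force: 0.0
```

```bash
python3 - <<'E'
from h import *
np.set_printoptions(precision=1,suppress=True)
s=state(); print(s["ee_pos"],s["force"])
f=grab_frame("wrist")
def white(x0,y0,x1,y1,z):
    g=cv2.cvtColor(f[y0:y1,x0:x1],cv2.COLOR_BGR2HSV); m=((g[...,2]>170)&(g[...,1]<45)).astype(np.uint8)
    n,l,st,c=cv2.connectedComponentsWithStats(m)
    for i in range(1,n):
        if 15<st[i,4]<900: print(st[i,2:],onz("wrist",c[i]+[x0,y0],z))
p=proj("wrist",[600.5,-63,113]).astype(int); white(p[0]-30,p[1]-30,p[0]+35,p[1]+35,113)
print(job_done())
E
```

```text
[ 594.9 -154.8  204.2] [-0.4  0.4 -1.7]
[ 5  5 17] [627.9 -47.4 113. ]
[22 14 60] [612.6 -68.5 113. ]
[ 5  5 17] [625.6 -78.9 113. ]
the job is handed in; nothing more can be done
None
```

The job is handed in: the drawer was pushed to its stop, the selector was turned to the fourth click with a fingertip, and start was then pressed to the bottom and released; the hand-in returned no verdict.

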